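# Pull out the sharpening tray and start its lock bolt

### The arm

A 7-joint arm with a two-finger parallel gripper is mounted at the origin on a cart in front of the work surface, level with it; the furniture and walls round the work are solid. World frame = base frame: x ahead of the robot, y to its left, z up, the work surface at z = 0. Lengths are in m, angles in rad, forces in N, time in s.
With the tool pointing down it reaches from about 0.425 to 0.825 m from the base axis. Payload 3.6 kg.
Tool frame: the origin (TCP) lies where the fingers leave the gripper's body, on its centre line; the fingertips stand 73 mm ahead of it and the grasp point (between the pads) lies 54 mm ahead of it; z points along the fingers, y is the line along which they close (so a half turn about z gives the same grasp; the last joint's range is limited). The gripper opens to 85 mm and grips with 20 to 120 N. Pads are 22 mm wide; open, the fingers measure 114 mm over their backs; the gripper's body (76 mm by 85 mm) begins 54 mm behind the grasp point. The pads swing forward as they close: fully open they stand 13 mm farther back than shut.
Start: joints at [-1.284, 0.615, -0.013, 1.423, 0.008, 1.103, -0.04], TCP at [0.2, 0.618, 0.304] pointing down, gripper open.
Joint ranges: [-3.12, 3.12], [-0.3, 2.06], [-1.34, 1.32], [0.26, 2.42], [-1.36, 4.5], [0.01, 1.98], [-2.84, 2.84]. Speed limits (rad/s): [2.79, 2.79, 3.14, 3.14, 3.14, 3.14, 3.14].

### API

Orientations are given as a unit quaternion [x, y, z, w].
In Python, from station import arm, snapshot, camera_info, ticket gives the robot as it stands. Calls block until the motion is done:
- arm.movep(position, orientation): joint-space move of the TCP to a pose.
- arm.line_to(position, velocity=0.15, ori=None): straight line of the TCP; ori=None keeps the orientation; velocity is the mean speed in m/s.
- arm.move_j(angles): joint-space move.
- arm.move_gripper(opening, effort=None): opening from 0.0 (shut) to 1.0 (fully open); effort is the grip in N (None keeps the last); returns when the fingers have stopped.
- arm.pause(seconds).
- arm.ik(position, orientation): joint angles nearest the present ones, or None.
- snapshot(name): name is "scene" or "top" or "wrist"; returns the picture (420x560x3 uint8, blue, green, red); there is no depth.
- camera_info(name): a dict with "fx", "fy", "cx", "cy" (pixels), "dist_coeffs" ([k1, k2, p1, p2, k3] as OpenCV has them; the pictures are not rectified), "R" (3x3) and "t" (3): a world point X has camera coordinates R X + t; the wrist camera has in their place "T_tool_cam" (4x4, takes a point from camera to tool coordinates, whose origin is the TCP and whose axes are the flange's). Camera axes: x right, y down, z forward; pixel columns grow to the right and rows downward; lengths in m; the calibration is good to about 2 mm. A picture is of the moment at which its call begins: read the wrist's pose just before it. camera_info takes no time and is no camera call.
A pose or a line that the arm cannot do raises arm.MotionError and nothing moves.
- ticket.finish_job(): hands the job in; it is judged then, once.
Readings, each from a call of its own:
- arm.read_time(): time.
- arm.read_joint_positions(): joint angles.
- arm.read_dq(): joint speeds.
- arm.read_effort(): joint torques, N m.
- arm.read_tool_pos(): TCP position.
- arm.read_eef_rot(): TCP orientation.
- arm.read_ft_force(): force on the tool from outside, world axes, zero at the start.
- arm.read_wrist_torque(): the same for the moment, N m.
- arm.read_opening(): opening from 0.0 (shut) to 1.0 (fully open).
- arm.read_finger_force(): force on a finger pad.
Only numpy, scipy, OpenCV 4.12 (cv2) and the standard library are available. Lean on these libraries where they do the work, as an engineer would, in place of code of your own. Each camera call takes 0.05 s, during which the arm holds its last target. There are 200 camera calls.

### The job

Pull the sharpening tray out of its green housing right to its stop, so that the lock bolt on the tray stands over the brass nut and settles onto it. Then start the bolt without cross-threading it: with the crank, turn it backward (anticlockwise seen from above) until the bolt drops off the end of the thread, stop there, and turn it forward (clockwise) one full turn. Finish while holding the crank's handle gripped between the fingers, with the tray still at its stop, and leave the other things on the bench where they are.

Things in the scene. Friction and masses are not known exactly. Their poses are not given: they have to be found in the camera images.
- tray_handle (a point): Middle of the tray's pull handle: a level steel bar, 10 mm thick, 96 mm long between its posts, 44 mm in front of the 5 mm thick green front panel. Bar centre 50 mm, top of panel 74 mm, top of housing 77 mm above the plywood board; the board's top is 12 mm above the bench. Site y runs along the bar; -x (level) is the pulling direction.
- tray (a joint): How far the tray is pulled out, m: 0 shut, 0.100 at its stop. It slides with about 6 N of friction and stays where it is left; it starts 0 to 15 mm open.
- crank_centre (a point): Point on the crank's upright turning axis (the bolt's axis), level with the middle of the crank handle. It moves with the tray only. Only its position matters.
- crank_handle: Centre of the black revolving handle: an upright round grip, 18 mm thick, 45 mm high, spinning freely on the end of the crank 48 mm from the axis, so it can be gripped and led round in a level circle without turning the wrist. It keeps its height (its centre 0.12 m above the bench). Only the crank arm, just under its lower end, and the bolt's shank, 48 mm away, are near.
- bolt_turn (a joint): Angle of crank and bolt, rad; grows when turned forward (clockwise seen from above) and runs over several turns. Turns easily. The value at which the thread drops is not known beforehand: it lies 0.4 to 3.4 rad backward of the start.
- bolt_depth (a joint): How far the bolt has sunk, m: 0 riding on the rail; 4 to 10 mm resting on the nut's first thread once the tray is at its stop. Turned backward it climbs 1.6 mm a radian to 4 mm, then drops at once to 14 mm: the thread drop. Turned on backward it would climb again; turned forward it is in the thread (right-hand, 10 mm a turn) and is at 24 mm after one turn.
- bolt_top (a point): Red-painted upper end of the bolt's hexagon steel shank, 14 mm across. The bolt turns with the crank but slides freely down through the crank's hub by its own weight, so this end shows how far it has sunk: 32 mm above the hub's top while riding on the rail, 18 mm after the drop, 8 mm after one turn forward.
- nut: Brass nut, 39 mm across, 28 mm high, fixed to the base plate of the unit; origin at the centre of its foot. The bolt comes over it when the tray is at its stop.
- mug_1: Bystander, to be left alone: white mug, 78 mm across the cup, 89 mm high.
- nail_tin: Bystander, to be left alone: round green-and-white tin, 69 mm across, 75 mm high.
- hinge_box: Bystander, to be left alone: small red carton, 66x110x30 mm.
- glue_bottle_b: Bystander, to be left alone: white glue bottle with a red nozzle, 68 mm across, 210 mm high.
- sanding_block: Bystander, to be left alone: cork sanding block, 63x110x31 mm.

How it is judged:
By the outcome, as a careful person would: the job done as asked, in the order asked, and still so for the second after the job is handed in, while the arm keeps its last pose, push and grip.
It also fails if it takes over 72 s, if anything falls off the work surface, if the arm or the gripper's body presses on something with over 40 N, if the wrist force passes 120 N, or if a joint passes its speed limit or range.

## Working session

There is one attempt and no reset: what is moved stays moved. The work goes in short steps, each a Python script; the robot and the scene stay as the last script left them, time stands still between calls to the robot, and variables do not carry over. Pictures are saved under pics/ and viewed, at most 10 in all, crops included, and the job is handed in when it is done.

```bash
mkdir -p pics; ls; python3 - <<'E'
from station import *
import cv2, numpy as np
for n in("scene","top"):
    cv2.imwrite(f"pics/{n}0.png",snapshot(n)); print(n,camera_info(n))
print(camera_info("wrist")); print(arm.read_time(),arm.read_eef_rot(),arm.read_tool_pos())
E
```

```text
pics
scene {'fx': 444.80907148864634, 'fy': 444.80907148864634, 'cx': 282.7406586147643, 'cy': 216.60001625064817, 'dist_coeffs': array([-0.14693982,  0.        ,  0.        ,  0.        ,  0.        ]), 'R': array([[ 0.72226335, -0.69144943,  0.01527552],
       [-0.4286353 , -0.46485215, -0.7747156 ],
       [ 0.54277752,  0.55300105, -0.63212531]]), 't': array([-0.47872368,  0.33384028,  0.9730443 ])}
top {'fx': 459.45986483082993, 'fy': 459.45986483082993, 'cx': 276.8310319874833, 'cy': 220.11062443600474, 'dist_coeffs': array([-0.04705896,  0.        ,  0.        ,  0.        ,  0.        ]), 'R': array([[-0.00217894, -0.99991392,  0.01293869],
       [-0.99778262,  0.00131323, -0.06654417],
       [ 0.06652145, -0.01305499, -0.99769959]]), 't': array([-0.01153533,  0.61911919,  1.2994514 ])}
{'fx': 322.0858560780948, 'fy': 322.0858560780948, 'cx': 281.71949151383717, 'cy': 207.36525572779485, 'dist_coeffs': array([-0.07700964,  0.        ,  0.        ,  0.        ,  0.        ]), 'T_tool_cam': array([[ 4.21817719e-04, -9.44639571e-01, -3.28109589e-01,
         8.44892756e-02],
       [ 9.99999911e-01,  4.05494434e-04,  1.18166595e-04,
         1.30952259e-04],
       [ 2.14217708e-05, -3.28109610e-01,  9.44639658e-01,
        -6.99033344e-02],
       [ 0.00000000e+00,  0.00000000e+00,  0.00000000e+00,
         1.00000000e+00]])}
0.1 [ 1.55727583e-01  9.87799347e-01 -1.15810928e-03 -1.67539257e-04] [0.19984387 0.61797212 0.30284179]
```

View pics/scene0.png

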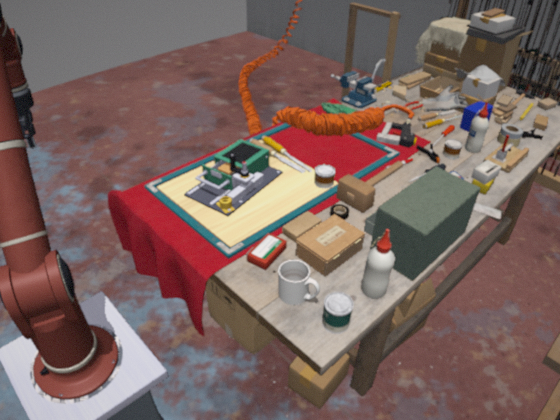

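View pics/top0.png

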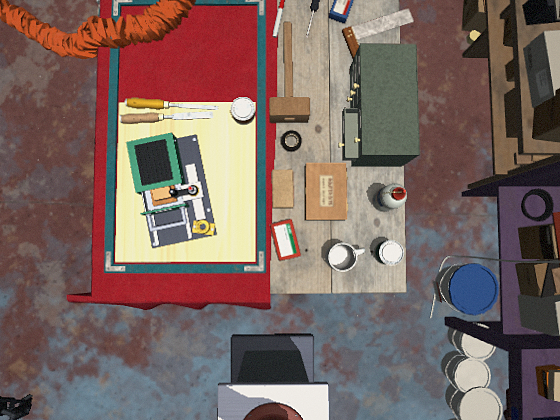

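```bash
python3 - <<'E'
import cv2, numpy as np
a=cv2.imread("pics/top0.png")[125:255,115:230]; b=cv2.imread("pics/scene0.png")[130:220,180:290]
a=cv2.resize(a,None,fx=3.4,fy=3.4,interpolation=cv2.INTER_CUBIC)
b=cv2.resize(b,None,fx=3.6,fy=3.6,interpolation=cv2.INTER_CUBIC)
im=np.zeros((600,800,3),np.uint8); im[:a.shape[0],:a.shape[1]]=a; im[:b.shape[0],400:400+b.shape[1]]=b
cv2.imwrite("pics/crop1.png",im)
E
```

```text
(no output)
```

View pics/crop1.png

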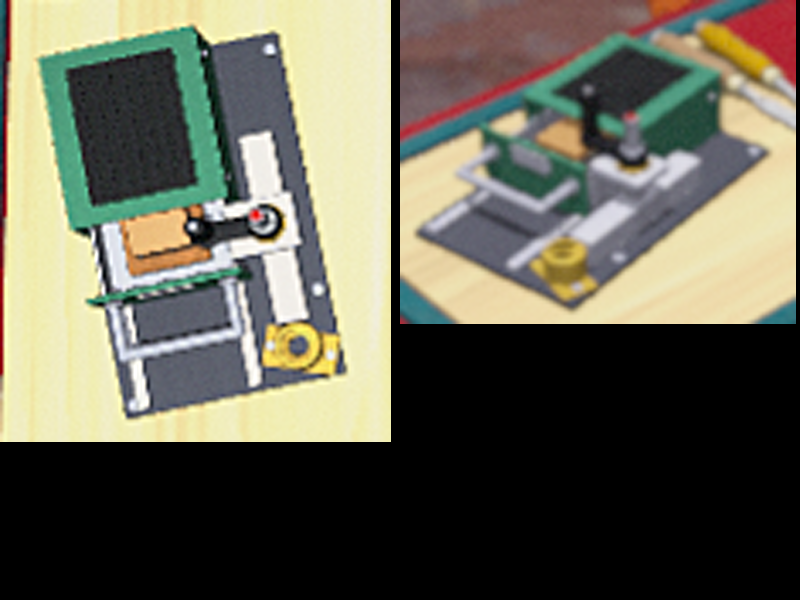

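```bash
cat > h.py <<'E'
from station import arm, snapshot, camera_info, ticket
import cv2, numpy as np
from scipy.spatial.transform import Rotation as Ro
def campose(n):
    c=camera_info(n)
    if n=="wrist":
        M=np.eye(4); M[:3,:3]=Ro.from_quat(arm.read_eef_rot()).as_matrix(); M[:3,3]=arm.read_tool_pos()
        M=M@np.array(c["T_tool_cam"]); R=M[:3,:3].T; t=-R@M[:3,3]
    else: R,t=np.array(c["R"]),np.array(c["t"])
    K=np.array([[c["fx"],0,c["cx"]],[0,c["fy"],c["cy"]],[0,0,1]])
    return K,np.array(c["dist_coeffs"]),R,t
def onplane(P,uv,z):
    K,D,R,t=P
    p=cv2.undistortPoints(np.array([[uv]],float),K,D)[0,0]
    o=-R.T@t; d=R.T@np.array([*p,1]); return o+d*(z-o[2])/d[2]
def proj(P,X):
    K,D,R,t=P; return cv2.projectPoints(np.atleast_2d(np.array(X,float)),cv2.Rodrigues(R)[0],t,K,D)[0][:,0]
def down(yaw):  # tool pointing down, tool y at world angle yaw
    y=np.array([np.cos(yaw),np.sin(yaw),0]); z=np.array([0,0,-1.]); 
    return Ro.from_matrix(np.c_[np.cross(y,z),y,z]).as_quat()
E
python3 - <<'E'
from h import *
P=campose("top"); f=lambda x,y:(x/3.4+115,y/3.4+125)
for n,(x,y),z in [("barL",(122,353),.062),("barR",(241,335),.062),("nut",(300,345),.043),("knob",(195,228),.1425),("red",(258,214),.13),
 ("hTL",(40,58),.089),("hTR",(195,28),.089),("hBL",(76,228),.089),("hBR",(230,198),.089),("panL",(88,302),.086),("panR",(248,270),.086),("baseBL",(127,418),.016),("baseBR",(345,372),.016),("baseTR",(275,33),.016)]:
    print(n,onplane(P,f(x,y),z).round(4))
for yaw in (0.2,0.2+np.pi): 
    for p in ([.65,.25],[.55,.23]):
        print(yaw,arm.ik([*p,.25],down(yaw)))
E
```

```text
barL [0.5925 0.3381 0.062 ]
barR [0.6072 0.2408 0.062 ]
nut [0.5999 0.1952 0.043 ]
knob [0.6849 0.2623 0.1425]
red [0.6974 0.216  0.13  ]
hTL [0.8311 0.4023 0.089 ]
hTR [0.8554 0.2764 0.089 ]
hBL [0.692  0.3699 0.089 ]
hBR [0.7161 0.2459 0.089 ]
panL [0.6325 0.3599 0.086 ]
panR [0.6581 0.2313 0.086 ]
baseBL [0.5398 0.3451 0.016 ]
baseBR [0.5784 0.161  0.016 ]
baseTR [0.8698 0.2233 0.016 ]
0.2 [-0.53065069  0.74885643  0.25602912  1.34186876 -0.19722089  1.07559884
 -0.0465379 ]
0.2 [-0.60905146  0.59882384  0.28590562  1.66113821 -0.20261126  0.91081067
 -0.04556061]
3.3415926535897933 [-0.13378456  0.78719371 -0.52693234  1.32560427  0.40395813  1.13444298
  2.6394123 ]
3.3415926535897933 [-0.11469062  0.63486617 -0.52499963  1.64424078  0.3704696   0.963201
  2.5723203 ]
```

```bash
python3 - <<'E'
from h import *
arm.movep([.600,.290,.25],down(.205)); arm.move_gripper(.5)
P=campose("wrist"); im=snapshot("wrist"); cv2.imwrite("pics/w1.png",im)
print(arm.read_time(),arm.read_tool_pos(),proj(P,[[.600,.290,.062],[.697,.216,.13]]))
cv2.imwrite("pics/w1b.png",cv2.resize(im,None,fx=1.42,fy=1.42))
E
```

```text
2.525 [0.59998526 0.2900195  0.25002427] [[281.3730388  201.91444272]
 [387.00056919 346.24452423]]
```

View pics/w1b.png

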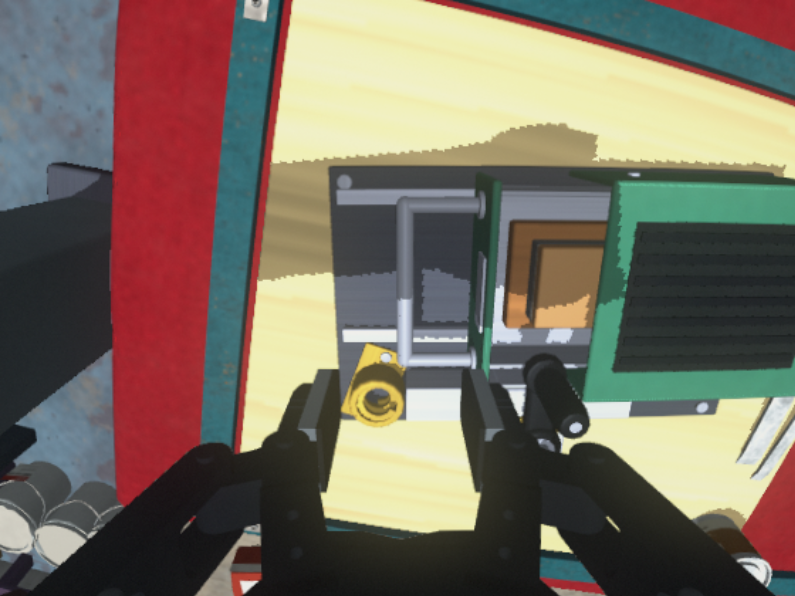

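```bash
python3 - <<'E'
from h import *
P=campose("wrist"); s=1.42
for n,(x,y),z in [("barL",(404,203),.062),("barR",(403,360),.062),("nut",(379,396),.044),("knob",(574,427),.1425),("panT",(488,180),.086),("panB",(484,372),.086)]:
    print(n,onplane(P,(x/s,y/s),z).round(4))
E
```

```text
barL [0.5924 0.3388 0.062 ]
barR [0.612  0.2429 0.062 ]
nut [0.6035 0.203  0.044 ]
knob [0.6884 0.2653 0.1425]
panT [0.6304 0.362  0.086 ]
panB [0.6568 0.2569 0.086 ]
```

```bash
python3 - <<'E'
from h import *
u=np.array([np.cos(.204),np.sin(.204),0])
arm.move_gripper(.4)
b=np.array([.602,.2908,.116])
arm.line_to([*b[:2],.15],.2,ori=down(.204)); arm.line_to(b,.08)
print(arm.read_ft_force()); arm.move_gripper(0,60)
print(arm.read_opening(),arm.read_ft_force(),arm.read_tool_pos())
arm.line_to(b-.075*u,.08); print(arm.read_ft_force()@u)
for d in np.arange(.078,.115,.003):
    arm.line_to(b-d*u,.04); F=arm.read_ft_force(); p=arm.read_tool_pos()
    print(d,round(F@u,1),round((b-p)@u,4),F.round(1))
    if F@u>25: break
print(arm.read_time())
cv2.imwrite("pics/t2.png",snapshot("top"))
E
```

```text
[ 0.80251456 -0.03449845  1.26485792]
0.0942662465561026 [ 1.42370038 -0.13916816  2.04890806] [0.60244174 0.29090865 0.11666042]
5.7627510619357265
0.078 5.5 0.0751 [ 5.4  1.  -3.2]
0.081 6.4 0.078 [ 6.4  0.7 -2.2]
0.084 5.3 0.081 [ 5.   2.2 -2.9]
0.08700000000000001 6.1 0.0841 [ 6.2  0.4 -3.3]
0.09000000000000001 6.7 0.0871 [ 6.7  0.5 -2.1]
0.09300000000000001 5.1 0.0901 [ 4.9  1.5 -1.7]
0.09600000000000002 5.4 0.0933 [ 5.4  0.6 -2.8]
0.09900000000000002 5.7 0.0965 [ 5.6  1.2 -2. ]
0.10200000000000002 7.0 0.0985 [ 7.   1.  -4.2]
0.10500000000000002 11.8 0.0989 [11.4  3.  -8.2]
0.10800000000000003 16.5 0.0993 [ 16.1   3.8 -14.5]
0.11100000000000003 22.1 0.0997 [ 21.6   4.8 -20.3]
0.11400000000000003 26.7 0.1001 [ 26.    6.  -24.6]
8.6917
```

```bash
python3 - <<'E'
from h import *
u=np.array([np.cos(.204),np.sin(.204),0])
b=np.array([.602,.2908,.116])
arm.line_to(b-.100*u,.05); print(arm.read_ft_force().round(1))
arm.move_gripper(.4); q=b-.099*u
arm.line_to([*q[:2],.20],.2); arm.movep([.60,.20,.27],down(.204))
P=campose("wrist"); im=snapshot("wrist"); cv2.imwrite("pics/w2.png",im)
print(arm.read_time(),proj(P,[[.592,.2454,.1425],[.601,.196,.13]]))
a=cv2.resize(im[100:400,120:460],None,fx=2.35,fy=2,interpolation=cv2.INTER_CUBIC)
cv2.imwrite("pics/w2b.png",a); cv2.imwrite("pics/s2.png",snapshot("scene"));cv2.imwrite("pics/t2.png",snapshot("top"))
E
```

```text
[ 6.4  0.8 -0.5]
10.775 [[285.16821125 161.93867217]
 [283.16730947 229.39873243]]
```

View pics/w2b.png

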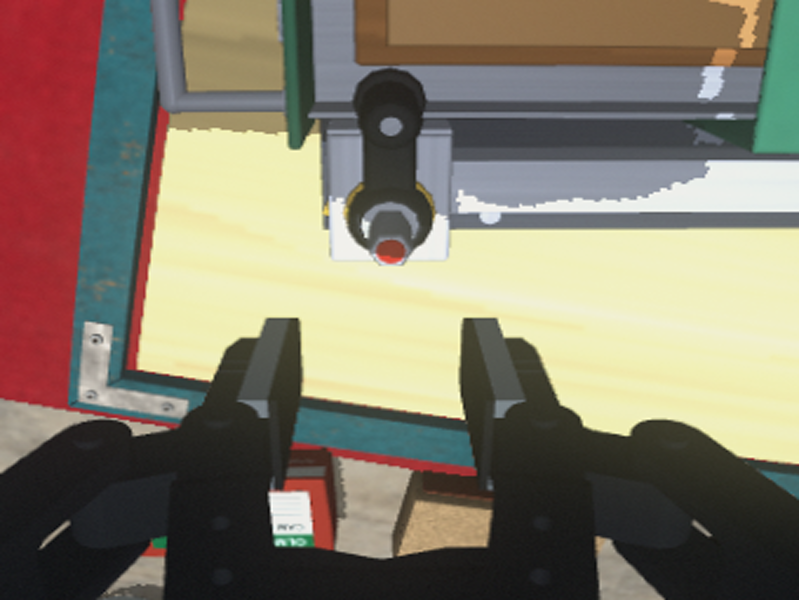

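```bash
cat >> h.py <<'E'
def red(im,lo=60):
    b,g,r=[im[...,i].astype(int) for i in range(3)]
    return ((r>90)&(r>2.2*g)&(r>2.2*b)).astype(np.uint8)
def redtop(P,im,C,zr=(.10,.14)):
    """height of red bolt end on the axis C, from the red blob nearest the projected axis"""
    n,_,st,ce=cv2.connectedComponentsWithStats(red(im))
    zs=np.arange(zr[0],zr[1],.0005); q=proj(P,[[C[0],C[1],z] for z in zs]); best=(None,99,0)
    for i in range(1,n):
        if 12<st[i,4]<1500:
            d=np.hypot(*(q-ce[i]).T); k=d.argmin()
            if d[k]<best[1]: best=(zs[k],d[k],st[i,4])
    return best
E
python3 - <<'E'
from h import *
P=campose("wrist"); im=cv2.imread("pics/w2.png"); v=(-np.sin(.204),np.cos(.204))
k=onplane(P,(286.4,162.5),.1425); print("knob",k)
n,_,st,ce=cv2.connectedComponentsWithStats(red(im)); print([(s[4],c.round(1)) for s,c in zip(st,ce) if 12<s[4]<1500])
i=[j for j in range(1,n) if abs(ce[j]-[286,225]).max()<8]
for z in np.arange(.115,.14,.0025):
    r=onplane(P,ce[i[0]],z); d=r-k; print(z.round(4),r.round(4),round(np.hypot(*d[:2]),4),round(np.arctan2(*-d[1::-1]),3))
for yaw in (-1.0,-.8,-1.2):
    O=down(yaw); print(yaw,[None if (s:=arm.ik([.602+.048*np.cos(a),.198+.048*np.sin(a),.178],O)) is None else s.round(2)[[2,4,6]].tolist() for a in np.arange(1.7,8,1)])
E
```

```text
knob [0.59137086 0.24740128 0.1425    ]
[(np.int32(110), array([207.7,  10.6])), (np.int32(313), array([200.3,  66.4])), (np.int32(502), array([182. , 219.2])), (np.int32(20), array([285.2, 228.9])), (np.int32(169), array([555.7, 304.6])), (np.int32(70), array([174.4, 308.9])), (np.int32(32), array([249.2, 323.2])), (np.int32(252), array([291.9, 331. ])), (np.int32(330), array([254.3, 354. ])), (np.int32(16), array([472. , 356.4])), (np.int32(425), array([537.4, 369.7])), (np.int32(35), array([185. , 375.6]))]
0.115 [0.6025 0.1927 0.115 ] 0.0558 1.771
0.1175 [0.6023 0.1938 0.1175] 0.0547 1.771
0.12 [0.602  0.1948 0.12  ] 0.0537 1.771
0.1225 [0.6018 0.1958 0.1225] 0.0526 1.77
0.125 [0.6016 0.1969 0.125 ] 0.0516 1.77
0.1275 [0.6013 0.1979 0.1275] 0.0505 1.769
0.13 [0.6011 0.1989 0.13  ] 0.0494 1.769
0.1325 [0.6009 0.2    0.1325] 0.0484 1.768
0.135 [0.6006 0.201  0.135 ] 0.0473 1.767
0.1375 [0.6004 0.202  0.1375] 0.0463 1.767
0.14 [0.6002 0.2031 0.14  ] 0.0452 1.766
-1.0 [[0.53, -0.48, -1.01], [0.52, -0.48, -0.97], [0.52, -0.47, -0.9], [0.52, -0.47, -0.86], [0.53, -0.48, -0.9], [0.53, -0.48, -0.97], [0.53, -0.48, -1.01]]
-0.8 [[0.48, -0.43, -0.86], [0.47, -0.43, -0.82], [0.46, -0.42, -0.75], [0.46, -0.42, -0.7], [0.47, -0.43, -0.74], [0.48, -0.43, -0.81], [0.48, -0.43, -0.85]]
-1.2 [[0.58, -0.53, -1.17], [0.58, -0.53, -1.13], [0.57, -0.52, -1.05], [0.57, -0.52, -1.02], [0.58, -0.53, -1.06], [0.59, -0.53, -1.14], [0.59, -0.53, -1.17]]
```

```bash
python3 - <<'E'
from h import *
O=down(-1.0)
arm.movep([.5914,.2474,.24],O); arm.line_to([.5914,.2474,.178],.1)
print(arm.read_ft_force().round(1)); arm.move_gripper(0,40)
print(arm.read_opening(),arm.read_ft_force().round(1),arm.read_tool_pos(),arm.read_time())
P=campose("wrist"); im=snapshot("wrist"); cv2.imwrite("pics/w3.png",im)
cv2.imwrite("pics/s3.png",snapshot("scene")); print(proj(P,[[.6008,.2005,.12]]),redtop(P,im,[.6008,.2005]))
t=cv2.resize(cv2.imread("pics/s3.png")[150:230,170:270],(400,320)); 
o=np.zeros((600,800,3),np.uint8); o[:420,:560]=im; o[280:,400:]=t; cv2.imwrite("pics/w3b.png",o)
E
```

```text
[ 0.9 -0.2  0.5]
0.19967502440155616 [ 0.8 -3.2  3. ] [0.5924759  0.24647081 0.17919   ] 12.9167
[[368.76187354 319.24050129]] (np.float64(0.14000000000000004), np.float64(63.4336356950027), np.int32(90))
```

View pics/w3b.png

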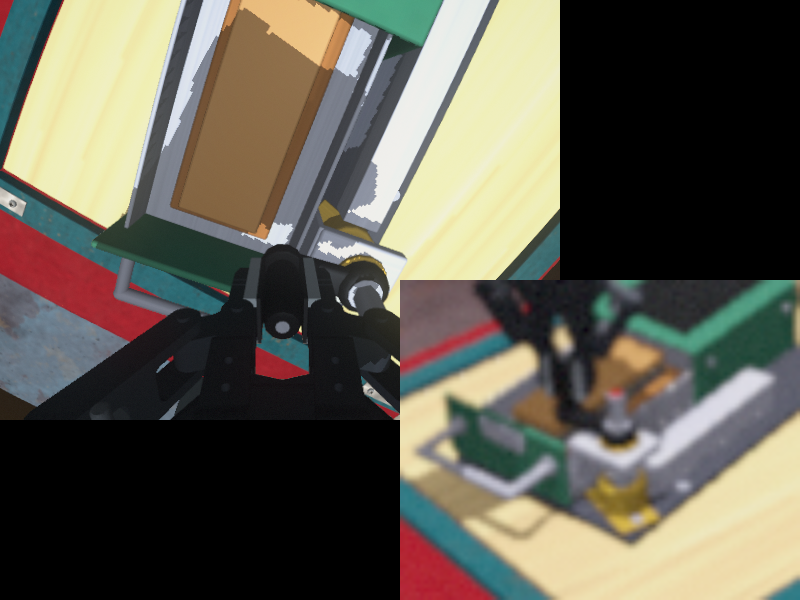

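```bash
sed -i 's/(r>90)&(r>2.2\*g)&(r>2.2\*b)/(r>80)\&(r>1.8*g)\&(r>1.8*b)/' h.py; cat >> h.py <<'E'
C=np.array([.6006,.1997]); U=np.array([np.cos(.204),np.sin(.204)])
def goto(a,v=.06,Cc=C): arm.line_to([*(Cc+.048*np.array([np.cos(a),np.sin(a)])),.178],v)
def see(tag):
    P=campose("wrist"); w=snapshot("wrist"); s=snapshot("scene"); cv2.imwrite(f"pics/l_{tag}_w.png",w); cv2.imwrite(f"pics/l_{tag}_s.png",s)
    z,d,n=redtop(P,w,C,(.07,.15))
    roi=s[168:196,214:236].astype(int); b,g,r=roi[...,0],roi[...,1],roi[...,2]
    W=np.clip(r-np.maximum(g,b)-60,0,None).astype(float); m=W.sum(); vs=(W.sum(1)@np.arange(168,196))/m if m>40 else np.nan
    return (z if d<10 else np.nan),d,n,vs,m
def ang():
    p=arm.read_tool_pos()[:2]-C; return np.arctan2(p[1],p[0]),np.hypot(*p)
E
python3 - <<'E'
from h import *
a=1.76; lz=lv=np.nan
for i in range(16):
    if i: a+=.08; goto(a)
    z,d,n,vs,m=see(f"a{i:02d}"); F=arm.read_ft_force()
    print(i,round(a,2),"z",z,round(d,1),n,"v",round(vs,2),round(m),F.round(1),np.round(ang(),3))
    if z<lz-.005 or vs>lv+1.4 or np.hypot(*F[:2])>18: break
    lz=z if z==z else lz; lv=vs if vs==vs else lv
print(arm.read_time())
E
```

```text
0 1.76 z nan 44.7 103 v 177.46 87 [ 1.5 -3.2  4.8] [1.743 0.048]
1 1.84 z nan 49.1 187 v 177.39 72 [ 1.2 -2.5  6.8] [1.833 0.047]
2 1.92 z nan 11.4 38 v 177.38 86 [ 1.  -4.   6.4] [1.918 0.047]
3 2.0 z 0.12700000000000006 7.7 157 v 177.38 99 [ 1.4 -3.5  6.4] [1.999 0.046]
4 2.08 z 0.12800000000000006 5.5 246 v nan 25 [ 2.2 -4.2  5.6] [2.079 0.046]
5 2.16 z 0.12800000000000006 5.7 241 v nan 0 [ 2.9 -4.7  4.9] [2.159 0.046]
6 2.24 z 0.12850000000000006 5.7 247 v nan 0 [ 4.4 -4.6  4.3] [2.237 0.046]
7 2.32 z 0.12850000000000006 5.7 248 v nan 0 [ 3.2 -5.2  4. ] [2.321 0.045]
8 2.4 z 0.12850000000000006 5.6 263 v nan 0 [ 4.6 -5.7  3.7] [2.401 0.045]
9 2.48 z 0.12700000000000006 5.7 262 v nan 1 [ 4.6 -4.9  4.1] [2.491 0.045]
10 2.56 z 0.11950000000000005 5.6 241 v nan 0 [ 6.3 -3.4  1.9] [2.555 0.045]
16.6167
```

```bash
python3 - <<'E'
import h; from h import *
arm.pause(.2); print(see("b0"),arm.read_ft_force().round(1),ang())
h.C=np.array([.602,.1977]); print(see("b1"),ang())
o=np.hstack([cv2.resize(cv2.imread(f"pics/l_{t}_w.png")[180:400,220:480],(400,338)) for t in("a08","b0")]); cv2.imwrite("pics/cmp.png",o)
E
```

```text
(np.float64(0.11950000000000005), np.float64(5.685644595150571), np.int32(244), nan, np.float64(0.0)) [ 6.  -4.5  2.7] (np.float64(2.5523680682690393), np.float64(0.04487270519924583))
(np.float64(0.11750000000000005), np.float64(0.9101839276652035), np.int32(242), nan, np.float64(0.0)) (np.float64(2.5333791885866366), np.float64(0.047151914915054875))
```

View pics/cmp.png

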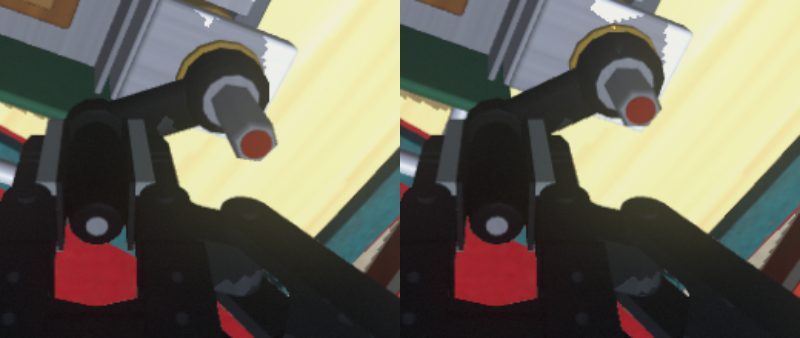

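```bash
sed -i 's/^C=np.array.*; U/C=np.array([.602,.1977]); U/' h.py; python3 - <<'E'
from h import *
a0=ang()[0]; tot=2*np.pi+.04; N=64
for i in range(1,N+1):
    goto(a0-tot*i/N,.06); F=arm.read_ft_force()
    if np.hypot(*F[:2])>20: print("force",i,F,ang()); break
    if i%8==0:
        z,d,n,_,_=see(f"c{i}"); print(i,round(a0-tot*i/N,2),z,round(d,1),n,F.round(1),np.round(ang(),3))
arm.pause(.3); print(see("end"),ang(),a0,arm.read_ft_force().round(1),arm.read_opening(),arm.read_time())
cv2.imwrite("pics/tend.png",snapshot("top"))
o=np.zeros((420,800,3),np.uint8); o[:338,:400]=cv2.resize(cv2.imread("pics/l_end_w.png")[180:400,220:480],(400,338)); o[:,400:]=cv2.resize(cv2.imread("pics/tend.png")[125:247,115:231],(400,420),interpolation=cv2.INTER_CUBIC)
cv2.imwrite("pics/fin.png",o)
E
```

```text
8 1.74 nan 44.3 60 [ 1.3 -0.5  6.6] [1.733 0.05 ]
16 0.95 nan 33.7 49 [3.4 2.9 6. ] [0.982 0.051]
24 0.16 nan 50.8 372 [7.3 1.4 2.6] [0.178 0.051]
32 -0.63 0.11000000000000004 1.2 85 [ 2.  -2.8  6.8] [-0.638  0.049]
40 -1.42 0.11100000000000004 0.8 239 [-0.2  0.8  9.9] [-1.433  0.046]
48 -2.21 0.10850000000000004 0.4 284 [2.4 4.3 7.5] [-2.258  0.045]
56 -3.0 0.10750000000000004 0.7 271 [6.6 2.  3.2] [-3.044  0.045]
64 -3.79 0.10750000000000004 0.7 211 [ 3.6 -0.6  6.2] [2.477 0.047]
(np.float64(0.10750000000000004), np.float64(0.6713180621870517), np.int32(213), nan, np.float64(0.0)) (np.float64(2.4769138439405074), np.float64(0.04698067308811843)) 2.5333791885866366 [ 4.1 -1.6  6.2] 0.1950001601743395 34.2167
```

View pics/fin.png

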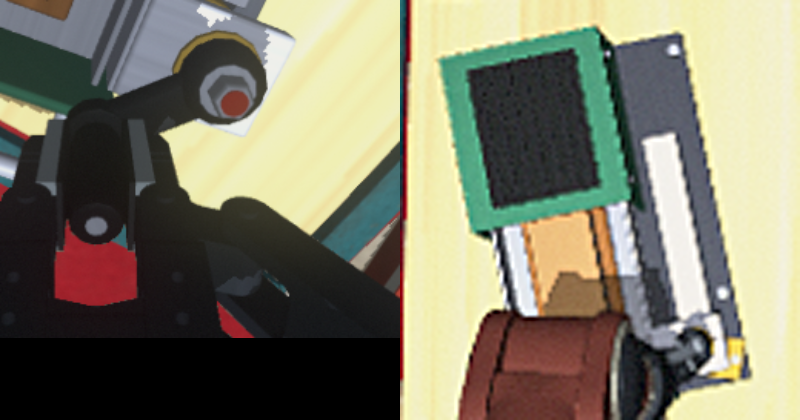

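```bash
python3 -c "
from station import *
print(ticket.finish_job())"
```

```text
the job is handed in; nothing more can be done
None
```

I pulled the tray to its stop and turned the bolt back until the thread dropped. I then turned it forward one full turn: the bolt sank 10 mm by camera, and the crank handle is still gripped. The job was handed in at about 34 s; the hand-in returned no verdict.

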